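# Crack the stuck lid of the damp box

### The arm

A 6-joint arm with a two-finger parallel gripper is mounted at the origin on a cart in front of the work surface, level with it; the furniture and walls round the work are solid. World frame = base frame: x ahead of the robot, y to its left, z up, the work surface at z = 0. Lengths are in mm, angles in rad, forces in N, time in s.
With the tool pointing down it reaches from about 275 to 725 mm from the base axis. Payload 15.9 kg.
Tool frame: the origin (TCP) lies on the centre line of the jaws, within the pads' length; the fingertips stand 14 mm ahead of it and the grasp point (between the pads) lies 5 mm behind it (manip.tip_extent is the z of the fingertips in the tool frame, in mm); z points along the fingers, y is the direction in which the jaws open and shut (so a half turn about z gives the same grasp; the last joint's range is limited). The gripper opens to 85 mm and grips with 20 to 120 N. Pads are 22 mm wide; open, the fingers measure 114 mm over their backs; the gripper's body (76 mm by 85 mm) begins 54 mm behind the grasp point. The pads swing forward as they close: fully open they stand 13 mm farther back than shut.
Start: joints at [1.344, 0.213, -0.034, 1.323, 0, 1.571], TCP at [112.425, 487.182, 245.306] pointing down, gripper open.
Joint ranges: [-2.98, 2.98], [-0.74, 1.72], [-1.14, 1.35], [-2.1, 2.04], [-1.57, 1.44], [-3.14, 3.14]. Speed limits (rad/s): [1.89, 1.89, 2.39, 2.57, 3.14, 3.14].

### API

Orientations are given as a unit quaternion [w, x, y, z].
In Python, from rig import manip gives the robot as it stands.
- The arm moves only by the shell command python3 -m crank 'ROWS' [FORCE]. ROWS is JSON, a list of rows, each an object with "linear": the shift along the world's x, y, z in m, a list of three; "delta_rot": the turn, a rotation vector about the world's x, y, z in rad, a list of three; "grip": the closure, from -1 (fully open) to 1 (shut). In form: [{"linear": [tx, ty, tz], "delta_rot": [ax, ay, az], "grip": grip}, ...]. A call has 1 to 12 rows; each row is the pose to reach, as a shift and turn from the pose measured when the call began; what a row does not reach only later rows make up. A row lasts 1/12 s, in which the tool goes at most 41.7 mm and 7.16 degrees, less where a joint would pass 70% of its speed; a pose out of reach is approached as far as the arm can. A call with a gripper value outside its range is refused whole. The fingers move at their own pace and stop on an object; FORCE is the grip in N (left out, the last holds). Time passes only in rows, so rows that repeat a pose let the fingers close. It gives the time, the measured TCP pose, the force and the opening at its end, in the units of the state.
- manip.read_state(): the state, without advancing time (a new reading comes with each control period).
- manip.capture(name): name is "scene" or "top"; returns a dict with "frame" (384x512x3 uint8, blue, green, red), "fov_y" (degrees; the focal length in pixels is half the picture's height over the tangent of half this angle, whatever the lens; pixels are square), "cx", "cy" (the principal point, pixels), "xyz" and "attitude" of the camera in the world. Camera axes: x right, y up, looking along -z (the intrinsics and any distortion apply to the point x, -y, -z); pixel columns grow to the right and rows downward; lengths in mm; the calibration is good to about 2 mm. A picture is of the moment at which its call begins. There is no depth.
- manip.sign_off(): hands the job in, once; it reports no verdict.
The state is a dict: "t": time; "qpos": joint angles; "qvel": joint speeds; "joint_torque": joint torques, N m; "tool_pos": TCP position; "ee_rot": TCP orientation; "ft_force": force on the tool from outside, world axes, zero at the start; "ft_torque": the same for the moment, N m; "width": opening from 0.0 (shut) to 1.0 (fully open).
Only numpy, scipy, OpenCV 4.12 (cv2) and the standard library are available. Lean on these libraries where they do the work, as an engineer would, in place of code of your own. Each camera call takes 0.05 s, during which the arm holds its last target.

### The job

The lid of the grey damp box is bolted and stuck fast in its rubber seal: draw the slide bolt on the front fully back, then pull the lid straight up by its bow handle until the seal lets go, without letting it fly up. Hold the lid level just clear of the box so that the box can air, about 3 cm above the rim, and finish while still holding it there. Leave the other things on the table where they stand.

Things in the scene. Friction and masses are not known exactly. Their poses are not given: they have to be found in the camera images.
- damp_box: plain grey plastic damp box with a black rubber rim, fixed to the table: 200 mm deep (own x), 240 wide (own y), 100 high to the rim, 110 to the top of the shut lid. Origin: centre of its underside. +x points from its front (bolt side, towards the robot) to its back, +y to its left seen from the robot, z up. Turned up to 17 degrees either way.
- bolt_knob (a point): centre of the grip knob of the slide bolt on the box's front: upright round knob, 18 mm across (waist 16), 38 mm high, its top 140 mm above the table, on an 8 mm stem. The bolt's 10 mm rod runs along the box's y, 80 mm above the table, 25 mm in front of the box wall; the lid's front edge is 21 mm behind the knob's axis. It slides only along the box's y.
- bolt (a joint): slide bolt, m: 0 = fully in (its rod passes through the steel staple under the lid's front edge and holds the lid down, with 2 mm of play), 0.05 = fully back against its stop, rod out of the staple. Grows as the knob moves to the box's +y. Starts at 0 to 0.008. Friction about 1.5 N; it stays where it is left.
- lid_handle (a point): centre of the lid's bow handle: a flat steel bar along the box's y, 12 mm thick (along x), 16 mm high, 90 mm long, with a leg at each end (66 mm clear between them). The bar's centre is 146 mm above the table while the lid is shut, with 28 mm of free height between the bar and the lid; over the middle of the lid.
- lid: the loose lift-off lid, grey plastic, 208 x 248 mm, plate 8 mm thick (10 over its panel), 0.32 to 0.5 kg; origin: centre of the plate's underside, 100 mm above the table when shut; axes as the box's. Two rubber cords inside the box grip its skirts: pulled straight up, it yields up to 10 mm, one side maybe first, while the force climbs to a peak of some 12 to 18 N, then lets go suddenly; from 15 mm up only its weight is left. While bolted it cannot come off.
- jar_a: bystander: a small round colour jar with a light screw lid, 48 mm across, 58 mm high; origin at the centre of its underside; beside the box's left side; not part of the job, to be left where it stands.
- jar_b: bystander: a small round colour jar with a dark screw lid, 48 mm across, 58 mm high; origin at the centre of its underside; beside the box's left side; not part of the job, to be left where it stands.
- beaker: bystander: a white plastic beaker, 71 mm across, 93 mm high; origin at the centre of its underside; beside the box's right side; not part of the job, to be left where it stands.
- plug: bystander: a white plaster plug, 44 mm across, 34 mm high; origin at the centre of its underside; on the table in front of the box; not part of the job, to be left where it stands.
- stamp: bystander: a small turned wooden stamp standing upright, 19 mm across, 45 mm high; origin at the centre of its underside; on the table near the box's front right corner; not part of the job, to be left where it stands.
- minute_timer: bystander: a round dial timer, 63 mm across, 52 mm high; origin at the centre of its underside; on the table to the left; not part of the job, to be left where it stands.

How it is judged:
By the outcome, as a careful person would: the job done as asked, in the order asked, and still so for the second after the job is handed in, while the arm keeps its last pose, push and grip.
It also fails if it takes over 42 s, if anything falls off the work surface, if the arm or the gripper's body presses on something with over 40 N, if the wrist force passes 120 N, or if a joint passes its speed limit or range.

## Working session

There is one attempt and no reset: what is moved stays moved. The work goes in short steps, Python scripts to look and compute and a shell command to move; the robot and the scene stay as the last step left them, time stands still between calls to the robot, and variables do not carry over. Pictures are saved under pics/ and viewed, and the job is handed in when it is done.

```bash
ls; mkdir -p pics; python3 - <<'E'
from rig import manip
import cv2
s=manip.read_state();print(s)
for n in("scene","top"):
    c=manip.capture(n);cv2.imwrite(f"pics/{n}0.png",c["frame"]);print({k:v for k,v in c.items() if k!="frame"})
print(manip.tip_extent)
E
```

```text
pics
{'t': 0.0, 'qpos': array([ 1.34403099e+00,  2.13379127e-01, -3.50468244e-02,  1.32350284e+00,
        2.88411734e-05,  1.57079430e+00]), 'qvel': array([-7.34167075e-04,  2.14284388e-04,  4.53309682e-04, -1.10371576e-03,
       -3.71534384e-04,  4.86700056e-05]), 'joint_torque': array([-3.01064156e-04, -6.86162639e+01,  4.87120736e+01,  1.74657069e-02,
       -5.65459436e-05,  6.47072881e-06]), 'tool_pos': array([112.33272051, 486.88827375, 244.80954758]), 'ee_rot': array([-7.83918061e-05,  1.13138871e-01,  9.93579023e-01, -5.60963052e-04]), 'ft_force': array([-0.04605831, -0.10646566, -0.56478799]), 'ft_torque': array([ 0.00916927,  0.08348434, -0.02221126]), 'width': 1.0019573278742788}
{'fov_y': 42.3674542214439, 'cx': 258.97008586204146, 'cy': 199.63252638906812, 'xyz': array([  -5.46463574, -427.52233044,  897.34171724]), 'attitude': array([ 0.86801414,  0.36863142, -0.13778598, -0.30278267])}
{'fov_y': 56.40773075030371, 'cx': 252.17318556759977, 'cy': 194.86450543432187, 'xyz': array([ 385.48385391,  213.45066605, 1000.59503162]), 'attitude': array([ 0.71778885,  0.07326244, -0.0717579 , -0.68866725])}
14.0
```

View pics/scene0.png

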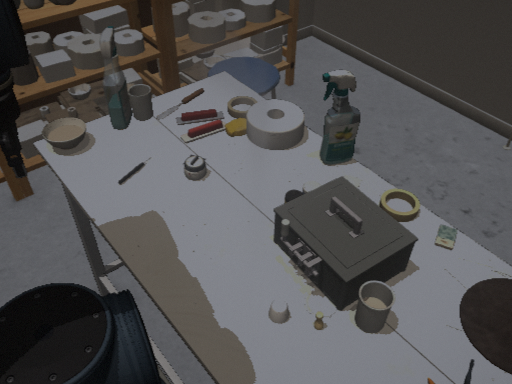

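View pics/top0.png

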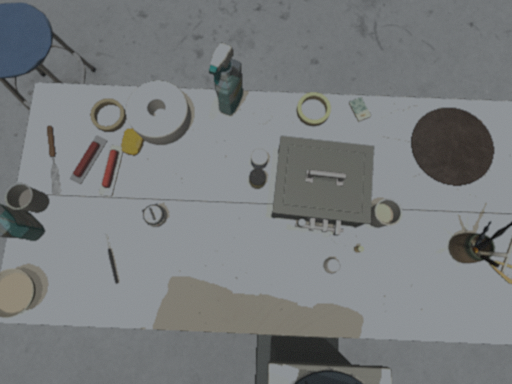

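```bash
python3 - <<'E'
import cv2
a=cv2.imread("pics/top0.png")[120:280,240:410];cv2.imwrite("pics/top0c.png",cv2.resize(cv2.convertScaleAbs(a,alpha=1.4),None,fx=4.5,fy=3.7*4.5/4.5 and 3.7,interpolation=cv2.INTER_CUBIC) if 0 else cv2.resize(cv2.convertScaleAbs(a,alpha=1.4),None,fx=3.5,fy=3.5,interpolation=cv2.INTER_CUBIC))
b=cv2.imread("pics/scene0.png")[170:340,255:425];cv2.imwrite("pics/scene0c.png",cv2.resize(cv2.convertScaleAbs(b,alpha=1.4),None,fx=3.5,fy=3.5,interpolation=cv2.INTER_CUBIC))
E
```

```text
(no output)
```

View pics/top0c.png

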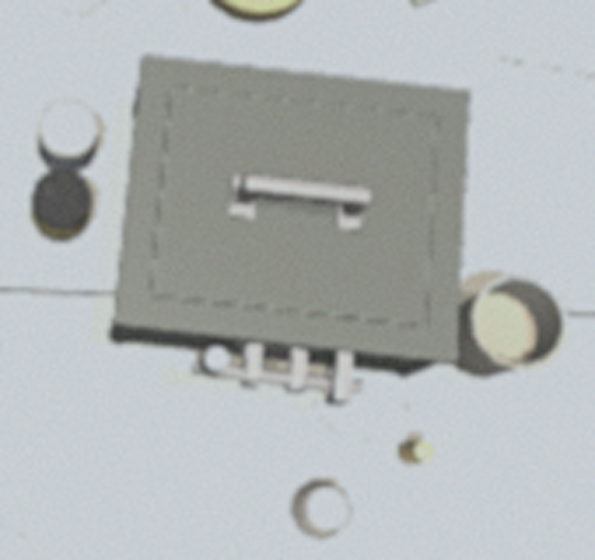

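View pics/scene0c.png

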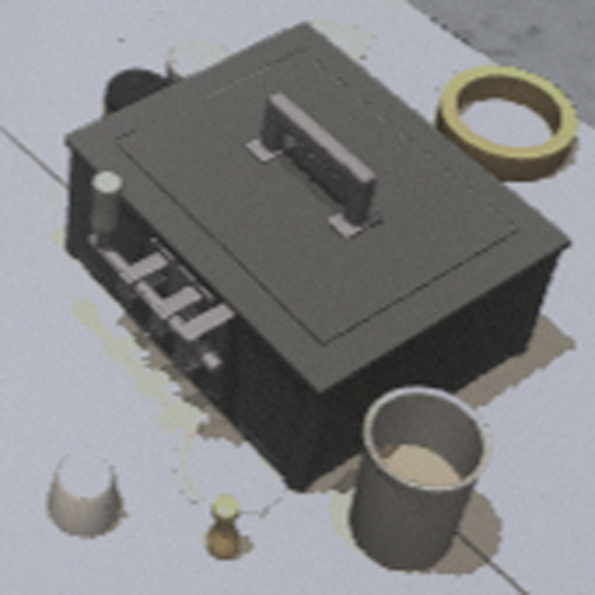

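```bash
cat > h.py <<'E'
import numpy as np
from scipy.spatial.transform import Rotation as R
class Cam:
    def __init__(s,c):
        s.f=192/np.tan(np.radians(c['fov_y']/2));s.cx=c['cx'];s.cy=c['cy'];s.p=np.array(c['xyz']);q=c['attitude'];s.R=R.from_quat([q[1],q[2],q[3],q[0]]).as_matrix()
    def ray(s,u,v,z):
        d=s.R@np.array([(u-s.cx)/s.f,-(v-s.cy)/s.f,-1]);return s.p+d*(z-s.p[2])/d[2]
    def proj(s,P):
        k=s.R.T@(np.array(P)-s.p);return np.array([s.cx+s.f*k[0]/-k[2],s.cy-s.f*k[1]/-k[2]])
E
cat > m.py <<'E'
from h import *
from rig import manip
T=Cam(manip.capture("top"));S=Cam(manip.capture("scene"))
t=lambda u,v,z:T.ray(240+u/3.5-.4,120+v/3.5-.4,z).round(1)
s=lambda u,v,z:S.ray(255+u/3.5-.4,170+v/3.5-.4,z).round(1)
tc=[t(*p,108) for p in[(142,56),(470,92),(458,362),(113,328)]]
sc=[s(*p,108) for p in[(305,23),(570,242),(318,390),(68,140)]]
for c in(tc,sc):
    c=np.array(c);print(c[:,:2].tolist(),"ctr",c.mean(0)[:2],"sides",[np.linalg.norm(c[i]-c[i-1]).round(1) for i in range(4)])
    d=c[0]+c[3]-c[1]-c[2];e=c[0]+c[1]-c[2]-c[3];print("yaw",np.degrees([np.arctan2(-d[0],d[1]),np.arctan2(e[1],e[0])]))
print("bar",t(244,184,154),t(370,196,154),(t(244,184,154)+t(370,196,154))/2)
print("bar s",s(275,98,154),s(370,182,154),(s(275,98,154)+s(370,182,154))/2)
print("knob",t(217,357,140),s(107,183,140))
for n,p in dict(plug=(320,508,34),stamp=(420,450,45)).items():print(n,t(*p))
print("plug s",s(88,462,34),"stamp",s(227,505,45))
E
python3 m.py
```

```text
[[734.1, 152.0], [715.8, -94.4], [511.7, -80.1], [526.0, 167.6]] ctr [621.9    36.275] sides [np.float64(208.7), np.float64(247.1), np.float64(204.6), np.float64(248.1)]
yaw [-3.77482114 -4.14883205]
[[734.7, 149.4], [715.6, -94.8], [512.1, -77.5], [529.8, 162.5]] ctr [623.05  34.9 ] sides [np.float64(205.3), np.float64(244.9), np.float64(204.2), np.float64(240.7)]
yaw [-4.34621848 -4.25706502]
bar [624.4  81.5 154. ] [619.4  -6.5 154. ] [621.9  37.5 154. ]
bar s [624.9  77.  154. ] [617.8  -9.8 154. ] [621.35  33.6  154.  ]
knob [503.7  96.9 140. ] [502.9  95.8 140. ]
plug [406.4   3.   34. ]
stamp [452.4 -70.3  45. ]
plug s [414.4   3.   34. ] stamp [452.7 -74.4  45. ]
```

```bash
python3 -m crank '[{"linear":[0.03,-0.03,0],"delta_rot":[0,0,0.02],"grip":-1},{"linear":[0.06,-0.06,0],"delta_rot":[0,0,0.05],"grip":-1},{"linear":[0.09,-0.09,0],"delta_rot":[0,0,0.08],"grip":-1},{"linear":[0.12,-0.12,0],"delta_rot":[0,0,0.11],"grip":-1},{"linear":[0.15,-0.15,0],"delta_rot":[0,0,0.14],"grip":-1},{"linear":[0.18,-0.18,0],"delta_rot":[0,0,0.155],"grip":-1},{"linear":[0.21,-0.21,0],"delta_rot":[0,0,0.155],"grip":-1},{"linear":[0.24,-0.24,0],"delta_rot":[0,0,0.155],"grip":-1},{"linear":[0.27,-0.27,0],"delta_rot":[0,0,0.155],"grip":-1},{"linear":[0.3,-0.3,0],"delta_rot":[0,0,0.155],"grip":-1},{"linear":[0.33,-0.33,0],"delta_rot":[0,0,0.155],"grip":-1},{"linear":[0.35,-0.35,0],"delta_rot":[0,0,0.155],"grip":-1}]' 40; python3 -c "
from rig import manip
print(manip.read_state())"
```

```text
t: 1.2
tool_pos: [463.7, 134.7, 245.0]
ee_rot: [0.0, 0.036, 0.999, -0.0]
ft_force: [0.1, 0.4, 0.3]
width: 1.003
{'t': 1.2, 'qpos': array([ 2.83207211e-01,  1.77768081e-01, -7.86933713e-02,  1.31439571e+00,
       -7.61123772e-04,  3.55797531e-01]), 'qvel': array([-0.81090446,  0.41159549,  0.49280113,  0.07974646,  0.00426156,
       -0.80236097]), 'joint_torque': array([ 7.29169518e+00, -7.23987794e+01,  4.40400374e+01,  6.46520918e-02,
       -2.24827691e-01,  1.74643524e+00]), 'tool_pos': array([463.73076917, 134.72046412, 244.98130588]), 'ee_rot': array([ 9.06520918e-05,  3.62871772e-02,  9.99341331e-01, -3.70856974e-04]), 'ft_force': array([0.14074063, 0.40714791, 0.34386018]), 'ft_torque': array([ 0.05464712,  0.03525882, -0.05755774]), 'width': 1.0028149060875227}
```

```bash
python3 -m crank '[{"linear":[0.02,-0.02,0],"delta_rot":[0,0,0],"grip":-1},{"linear":[0.0395,-0.038,-0.01],"delta_rot":[0,0,0],"grip":-1},{"linear":[0.0395,-0.038,-0.04],"delta_rot":[0,0,0],"grip":-1},{"linear":[0.0395,-0.038,-0.065],"delta_rot":[0,0,0],"grip":-1},{"linear":[0.0395,-0.038,-0.075],"delta_rot":[0,0,0],"grip":-1},{"linear":[0.0395,-0.038,-0.075],"delta_rot":[0,0,0],"grip":-1},{"linear":[0.0395,-0.038,-0.075],"delta_rot":[0,0,0],"grip":-1}]' 
python3 - <<'E'
from rig import manip
import cv2
for n in("scene","top"):
    c=manip.capture(n);f=c["frame"]
    f=f[120:300,230:410] if n=="top" else f[150:340,240:430]
    cv2.imwrite(f"pics/{n}1.png",cv2.resize(cv2.convertScaleAbs(f,alpha=1.5),None,fx=3,fy=3,interpolation=cv2.INTER_CUBIC))
E
```

```text
t: 1.78
tool_pos: [503.1, 96.9, 170.6]
ee_rot: [-0.0, 0.036, 0.999, -0.0]
ft_force: [0.1, -0.2, 1.2]
width: 1.001
```

View pics/scene1.png

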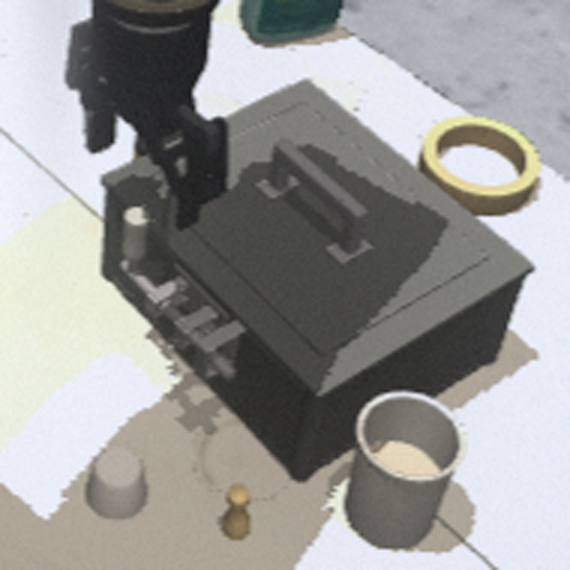

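View pics/top1.png

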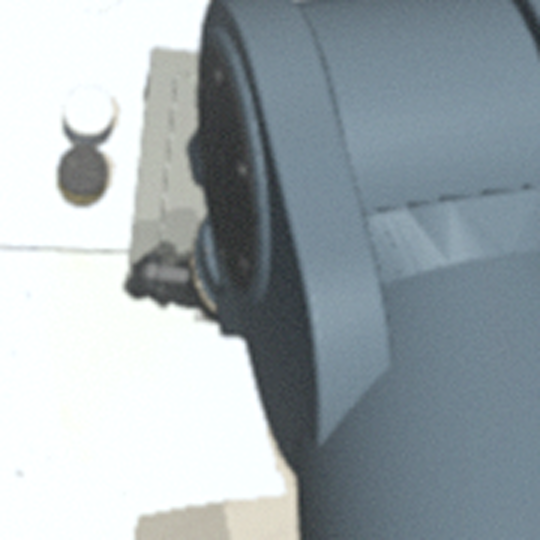

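```bash
python3 -m crank '[{"linear":[0,-0.0005,-0.015],"delta_rot":[0,0,0],"grip":-1},{"linear":[0,-0.0005,-0.03],"delta_rot":[0,0,0],"grip":-1},{"linear":[0,-0.0005,-0.045],"delta_rot":[0,0,0],"grip":-1},{"linear":[0,-0.0005,-0.046],"delta_rot":[0,0,0],"grip":-1},{"linear":[0,-0.0005,-0.046],"delta_rot":[0,0,0],"grip":-0.2}]' 
python3 - <<'E'
from rig import manip
import cv2
for n in("scene",):
    c=manip.capture(n);f=c["frame"]
    f=f[170:290,240:360]
    cv2.imwrite(f"pics/{n}2.png",cv2.resize(cv2.convertScaleAbs(f,alpha=2),None,fx=4.5,fy=4.5,interpolation=cv2.INTER_CUBIC))
E
```

```text
t: 2.3
tool_pos: [504.0, 96.9, 126.3]
ee_rot: [0.001, 0.036, 0.999, -0.0]
ft_force: [-0.1, 0.8, -0.1]
width: 0.882
```

View pics/scene2.png

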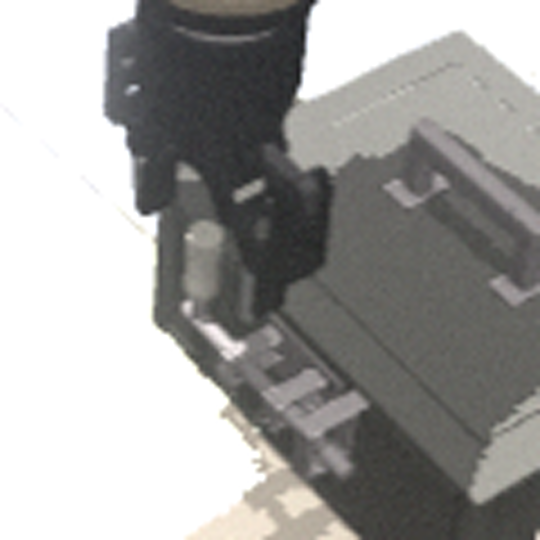

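```bash
python3 -m crank '[{"linear":[-0.0005,0,-0.001],"delta_rot":[0,0,0],"grip":0.3},{"linear":[-0.0005,0,-0.001],"delta_rot":[0,0,0],"grip":1},{"linear":[-0.0005,0,-0.001],"delta_rot":[0,0,0],"grip":1},{"linear":[-0.0005,0,-0.001],"delta_rot":[0,0,0],"grip":1},{"linear":[-0.0005,0,-0.001],"delta_rot":[0,0,0],"grip":1},{"linear":[-0.0005,0,-0.001],"delta_rot":[0,0,0],"grip":1}]' 30
```

```text
t: 2.85
tool_pos: [504.2, 96.9, 126.4]
ee_rot: [0.002, 0.036, 0.999, 0.0]
ft_force: [-1.3, 0.3, 6.5]
width: 0.19
```

```bash
python3 -m crank '[{"linear":[0.0003,0.004,0],"delta_rot":[0,0,0],"grip":1},{"linear":[0.0006,0.008,0],"delta_rot":[0,0,0],"grip":1},{"linear":[0.0009,0.012,0],"delta_rot":[0,0,0],"grip":1},{"linear":[0.0012,0.016,0],"delta_rot":[0,0,0],"grip":1},{"linear":[0.0015,0.020,0],"delta_rot":[0,0,0],"grip":1},{"linear":[0.0018,0.024,0],"delta_rot":[0,0,0],"grip":1},{"linear":[0.002,0.028,0],"delta_rot":[0,0,0],"grip":1},{"linear":[0.0023,0.032,0],"delta_rot":[0,0,0],"grip":1},{"linear":[0.0026,0.036,0],"delta_rot":[0,0,0],"grip":1},{"linear":[0.0028,0.039,0],"delta_rot":[0,0,0],"grip":1},{"linear":[0.003,0.04,0],"delta_rot":[0,0,0],"grip":1}]'
```

```text
t: 3.77
tool_pos: [507.2, 137.5, 126.4]
ee_rot: [0.002, 0.036, 0.999, 0.0]
ft_force: [-2.2, -0.6, 4.0]
width: 0.189
```

```bash
python3 -m crank '[{"linear":[0.0001,0.002,0],"delta_rot":[0,0,0],"grip":1},{"linear":[0.0002,0.004,0],"delta_rot":[0,0,0],"grip":1},{"linear":[0.0002,0.004,0],"delta_rot":[0,0,0],"grip":1}]'
```

```text
t: 4.02
tool_pos: [507.4, 140.6, 126.4]
ee_rot: [0.002, 0.036, 0.999, -0.001]
ft_force: [-1.2, -10.5, 6.0]
width: 0.19
```

```bash
python3 -m crank '[{"linear":[0.0001,0.002,0],"delta_rot":[0,0,0],"grip":1},{"linear":[0.0002,0.003,0],"delta_rot":[0,0,0],"grip":1},{"linear":[0.0002,0.003,0],"delta_rot":[0,0,0],"grip":1},{"linear":[0.0002,0.003,0],"delta_rot":[0,0,0],"grip":1}]'
```

```text
t: 4.35
tool_pos: [507.4, 140.9, 126.2]
ee_rot: [0.002, 0.037, 0.999, -0.004]
ft_force: [-2.1, -24.6, 8.2]
width: 0.188
```

```bash
python3 -m crank '[{"linear":[0,0,0],"delta_rot":[0,0,0],"grip":1},{"linear":[0,0,0],"delta_rot":[0,0,0],"grip":0.3},{"linear":[0,0,0],"delta_rot":[0,0,0],"grip":0},{"linear":[0,0,0],"delta_rot":[0,0,0],"grip":0},{"linear":[0,0,0.02],"delta_rot":[0,0,0],"grip":0},{"linear":[0,0,0.045],"delta_rot":[0,0,0],"grip":-1},{"linear":[0,0,0.08],"delta_rot":[0,0,0],"grip":-1},{"linear":[0,0,0.1],"delta_rot":[0,0,0],"grip":-1},{"linear":[0,-0.06,0.1],"delta_rot":[0,0,0],"grip":-1},{"linear":[0,-0.12,0.1],"delta_rot":[0,0,0],"grip":-1},{"linear":[0,-0.16,0.1],"delta_rot":[0,0,0],"grip":-1},{"linear":[0,-0.18,0.1],"delta_rot":[0,0,0],"grip":-1}]'
python3 - <<'E'
from rig import manip
import cv2
for n in("scene","top"):
    c=manip.capture(n);f=c["frame"]
    cv2.imwrite(f"pics/{n}3.png",f)
    f=f[120:300,230:410] if n=="top" else f[150:340,240:430]
    cv2.imwrite(f"pics/{n}3c.png",cv2.resize(cv2.convertScaleAbs(f,alpha=1.5),None,fx=3,fy=3,interpolation=cv2.INTER_CUBIC))
E
```

```text
t: 5.35
tool_pos: [507.1, -27.1, 226.3]
ee_rot: [0.002, 0.036, 0.999, -0.004]
ft_force: [1.1, 0.3, -0.5]
width: 0.999
```

View pics/scene3c.png

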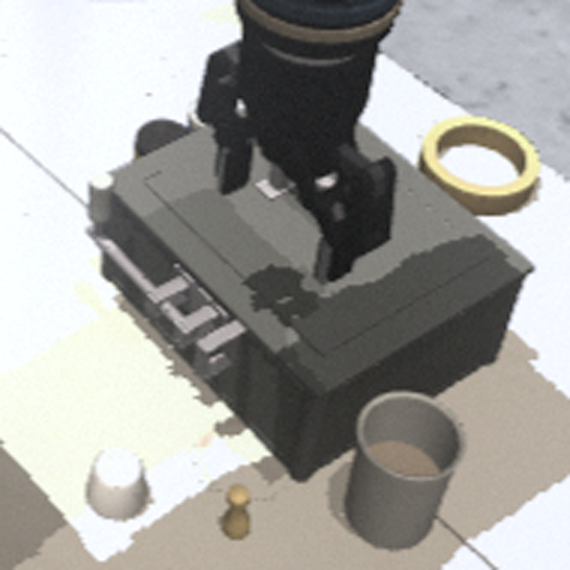

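```bash
python3 - <<'E'
from h import *
from rig import manip
S=Cam(manip.capture("scene"));print(S.ray(273.3,210.5,140)); print(S.proj([507.4,140.5,140]))
s=manip.read_state();q=s['ee_rot'];print(R.from_quat([q[1],q[2],q[3],q[0]]).as_matrix().round(4),s['tool_pos'],s['qpos'])
E
```

```text
[505.02463948 137.45566184 140.        ]
[273.23525492 209.24430825]
[[-0.9969  0.0781  0.0041]
 [ 0.078   0.9969 -0.0079]
 [-0.0047 -0.0076 -1.    ]] [507.27874743 -28.15042474 226.13265289] [-0.05086031  0.22949937 -0.06172977  1.2750884  -0.00770827  0.02724827]
```

```bash
python3 -m crank '[{"linear":[0.02,0.01,0],"delta_rot":[0.008,0.004,0],"grip":-1},{"linear":[0.04,0.02,0],"delta_rot":[0.008,0.004,0],"grip":-1},{"linear":[0.04,0.02,0],"delta_rot":[0.008,0.004,0],"grip":-1},{"linear":[0.04,0.02,0],"delta_rot":[0.008,0.004,0],"grip":-1}]'
python3 -m crank '[{"linear":[0.02,0.01,0],"delta_rot":[0,0,-0.12],"grip":-1},{"linear":[0.04,0.02,0],"delta_rot":[0,0,-0.24],"grip":-1},{"linear":[0.06,0.03,0],"delta_rot":[0,0,-0.36],"grip":-1},{"linear":[0.075,0.044,0],"delta_rot":[0,0,-0.48],"grip":-1},{"linear":[0.075,0.044,0],"delta_rot":[0,0,-0.6],"grip":-1},{"linear":[0.075,0.044,0],"delta_rot":[0,0,-0.72],"grip":-1},{"linear":[0.075,0.044,0],"delta_rot":[0,0,-0.84],"grip":-1},{"linear":[0.075,0.044,0],"delta_rot":[0,0,-0.96],"grip":-1},{"linear":[0.075,0.044,0],"delta_rot":[0,0,-1.08],"grip":-1},{"linear":[0.075,0.044,0],"delta_rot":[0,0,-1.2],"grip":-1},{"linear":[0.075,0.044,0],"delta_rot":[0,0,-1.32],"grip":-1},{"linear":[0.075,0.044,0],"delta_rot":[0,0,-1.44],"grip":-1}]'
python3 - <<'E'
from h import *
from rig import manip
s=manip.read_state();q=s['ee_rot'];print(R.from_quat([q[1],q[2],q[3],q[0]]).as_matrix().round(4),s['tool_pos'],s['qpos'])
E
```

```text
t: 5.83
tool_pos: [547.7, -6.7, 225.5]
ee_rot: [-0.0, 0.038, 0.999, 0.0]
ft_force: [-0.5, 0.0, 0.2]
width: 0.998
t: 6.83
tool_pos: [622.1, 38.1, 225.6]
ee_rot: [-0.0, 0.689, 0.724, 0.0]
ft_force: [-0.3, -0.1, 0.1]
width: 1.0
[[-4.960e-02  9.988e-01 -0.000e+00]
 [ 9.988e-01  4.960e-02  9.000e-04]
 [ 9.000e-04  0.000e+00 -1.000e+00]] [622.09887783  38.05368881 225.6136944 ] [6.06759584e-02 4.80752976e-01 2.94817425e-01 1.38483552e+00
 8.63305033e-04 1.58190074e+00]
```

```bash
python3 -m crank '[{"linear":[0,-0.002,0],"delta_rot":[0,0,-0.08],"grip":-1},{"linear":[0,-0.002,0],"delta_rot":[0,0,-0.121],"grip":-1},{"linear":[0,-0.002,-0.02],"delta_rot":[0,0,-0.121],"grip":-1},{"linear":[0,-0.002,-0.04],"delta_rot":[0,0,-0.121],"grip":-1},{"linear":[0,-0.002,-0.045],"delta_rot":[0,0,-0.121],"grip":-1},{"linear":[0,-0.002,-0.045],"delta_rot":[0,0,-0.121],"grip":-1}]'
python3 - <<'E'
from rig import manip
import cv2
for n in("scene",):
    c=manip.capture(n);f=c["frame"]
    f=f[130:310,260:440]
    cv2.imwrite(f"pics/{n}4c.png",cv2.resize(cv2.convertScaleAbs(f,alpha=2),None,fx=3,fy=3,interpolation=cv2.INTER_CUBIC))
E
```

```text
t: 7.33
tool_pos: [620.8, 36.5, 179.4]
ee_rot: [-0.001, 0.732, 0.682, -0.001]
ft_force: [-0.4, 0.3, -0.2]
width: 1.001
```

View pics/scene4c.png

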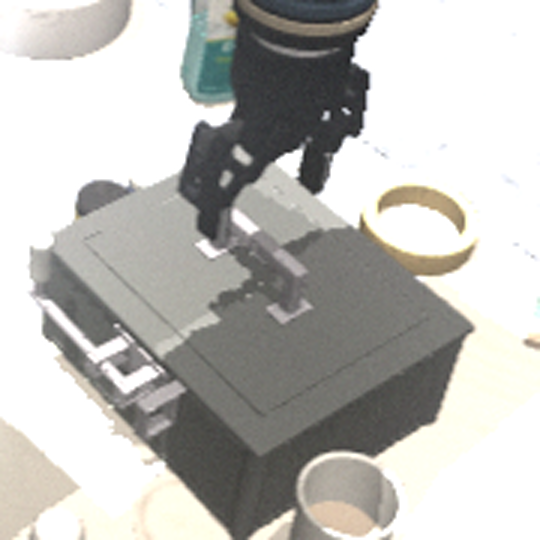

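```bash
python3 -m crank '[{"linear":[0.001,-0.0005,-0.015],"delta_rot":[0,0,0],"grip":-1},{"linear":[0.001,-0.0005,-0.03],"delta_rot":[0,0,0],"grip":-1},{"linear":[0.001,-0.0005,-0.0385],"delta_rot":[0,0,0],"grip":-1},{"linear":[0.001,-0.0005,-0.0385],"delta_rot":[0,0,0],"grip":-0.3},{"linear":[0.001,-0.0005,-0.0385],"delta_rot":[0,0,0],"grip":0}]'
python3 - <<'E'
from rig import manip
from h import *
import cv2
for n in("scene",):
    c=manip.capture(n);f=c["frame"]
    f=f[150:270,290:410]
    cv2.imwrite(f"pics/{n}5c.png",cv2.resize(cv2.convertScaleAbs(f,alpha=2),None,fx=4.5,fy=4.5,interpolation=cv2.INTER_CUBIC))
s=manip.read_state();q=s['ee_rot'];print(R.from_quat([q[1],q[2],q[3],q[0]]).as_matrix().round(4))
E
```

```text
t: 7.8
tool_pos: [622.5, 36.0, 143.0]
ee_rot: [-0.001, 0.732, 0.682, 0.0]
ft_force: [-0.9, -0.4, -0.3]
width: 0.747
[[ 7.080e-02  9.975e-01  1.000e-04]
 [ 9.975e-01 -7.080e-02  1.000e-03]
 [ 1.000e-03  0.000e+00 -1.000e+00]]
```

View pics/scene5c.png

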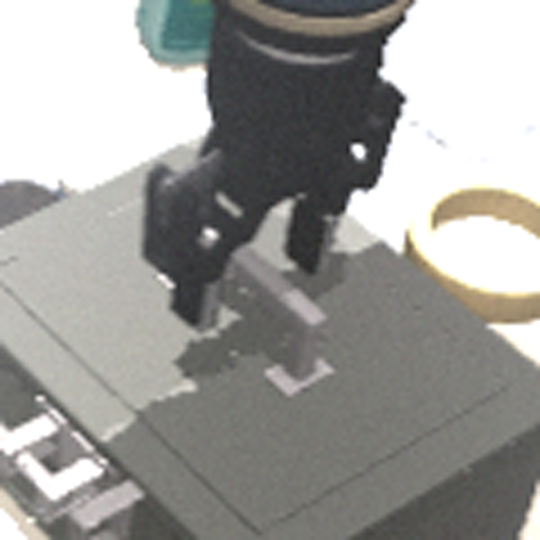

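```bash
python3 -m crank '[{"linear":[0,0,-0.002],"delta_rot":[0,0,0],"grip":0.3},{"linear":[0,0,-0.002],"delta_rot":[0,0,0],"grip":0.6},{"linear":[0,0,-0.002],"delta_rot":[0,0,0],"grip":1},{"linear":[0,0,-0.002],"delta_rot":[0,0,0],"grip":1},{"linear":[0,0,-0.002],"delta_rot":[0,0,0],"grip":1},{"linear":[0,0,-0.002],"delta_rot":[0,0,0],"grip":1},{"linear":[0,0,-0.002],"delta_rot":[0,0,0],"grip":1}]' 100
python3 - <<'E'
from rig import manip
from h import *
s=manip.read_state();q=s['ee_rot'];print(R.from_quat([q[1],q[2],q[3],q[0]]).as_matrix().round(4),s['ft_torque'],s['ft_force'])
E
```

```text
t: 8.43
tool_pos: [623.2, 36.0, 142.2]
ee_rot: [0.0, 0.732, 0.682, 0.001]
ft_force: [-0.6, 0.8, 6.6]
width: 0.121
[[ 0.0709  0.9975  0.0013]
 [ 0.9975 -0.0709  0.001 ]
 [ 0.0011  0.0012 -1.    ]] [ 0.00302623  0.26178785 -0.09856312] [-0.64097243  0.81433533  6.60778414]
```

```bash
python3 -m crank '[{"linear":[0,0,0.0005],"delta_rot":[0,0,0],"grip":1},{"linear":[0,0,0.001],"delta_rot":[0,0,0],"grip":1},{"linear":[0,0,0.0015],"delta_rot":[0,0,0],"grip":1},{"linear":[0,0,0.002],"delta_rot":[0,0,0],"grip":1},{"linear":[0,0,0.0025],"delta_rot":[0,0,0],"grip":1},{"linear":[0,0,0.003],"delta_rot":[0,0,0],"grip":1},{"linear":[0,0,0.0035],"delta_rot":[0,0,0],"grip":1},{"linear":[0,0,0.004],"delta_rot":[0,0,0],"grip":1}]'
```

```text
t: 9.1
tool_pos: [623.0, 36.0, 145.9]
ee_rot: [-0.0, 0.732, 0.682, 0.001]
ft_force: [2.3, -0.5, -12.8]
width: 0.12
```

```bash
python3 -m crank '[{"linear":[0,0,0.001],"delta_rot":[0,0,0],"grip":1},{"linear":[0,0,0.0015],"delta_rot":[0,0,0],"grip":1},{"linear":[0,0,0.002],"delta_rot":[0,0,0],"grip":1},{"linear":[0,0,0.0025],"delta_rot":[0,0,0],"grip":1},{"linear":[0,0,0.003],"delta_rot":[0,0,0],"grip":1},{"linear":[0,0,0.0035],"delta_rot":[0,0,0],"grip":1},{"linear":[0,0,0.004],"delta_rot":[0,0,0],"grip":1},{"linear":[0,0,0.0045],"delta_rot":[0,0,0],"grip":1}]'
python3 - <<'E'
from rig import manip
s=manip.read_state();print(s['ft_torque'],s['qvel'])
E
```

```text
t: 9.77
tool_pos: [623.0, 36.0, 150.6]
ee_rot: [-0.0, 0.732, 0.682, 0.001]
ft_force: [1.5, 0.3, -11.0]
width: 0.121
[-0.01031619 -0.28518197  0.04185212] [-0.00183987 -0.00503033  0.01273911  0.01729194 -0.00021334  0.00541854]
```

```bash
python3 -m crank '[{"linear":[0,0,0.0008],"delta_rot":[0,0,0],"grip":1},{"linear":[0,0,0.0015],"delta_rot":[0,0,0],"grip":1},{"linear":[0,0,0.002],"delta_rot":[0,0,0],"grip":1},{"linear":[0,0,0.0025],"delta_rot":[0,0,0],"grip":1},{"linear":[0,0,0.003],"delta_rot":[0,0,0],"grip":1},{"linear":[0,0,0.0035],"delta_rot":[0,0,0],"grip":1},{"linear":[0,0,0.004],"delta_rot":[0,0,0],"grip":1},{"linear":[0,0,0.0045],"delta_rot":[0,0,0],"grip":1},{"linear":[0,0,0.005],"delta_rot":[0,0,0],"grip":1},{"linear":[0,0,0.0055],"delta_rot":[0,0,0],"grip":1},{"linear":[0,0,0.006],"delta_rot":[0,0,0],"grip":1}]'
python3 - <<'E'
from rig import manip
import cv2
s=manip.read_state();print(s['ft_torque'],s['qvel'])
c=manip.capture("scene");f=c["frame"][150:330,260:440]
cv2.imwrite("pics/scene6c.png",cv2.resize(cv2.convertScaleAbs(f,alpha=2),None,fx=3,fy=3,interpolation=cv2.INTER_CUBIC))
E
```

```text
t: 10.68
tool_pos: [623.3, 36.1, 157.1]
ee_rot: [0.0, 0.732, 0.682, 0.001]
ft_force: [-2.0, 2.1, 9.8]
width: 0.12
[ 0.5192944   0.51903656 -0.02293231] [ 2.03720699e-05 -6.38537742e-04  1.28558665e-02  1.60818111e-02
 -2.97981067e-03  2.86587758e-03]
```

View pics/scene6c.png

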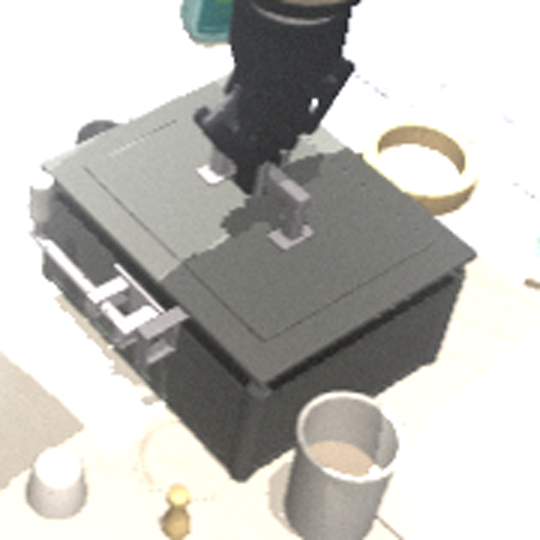

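```bash
python3 -m crank '[{"linear":[0,0,0.0005],"delta_rot":[0,0,0],"grip":1},{"linear":[0,0,0.0005],"delta_rot":[0,0,0],"grip":1},{"linear":[0,0,0.0005],"delta_rot":[0,0,0],"grip":1}]'
```

```text
t: 10.98
tool_pos: [623.3, 35.9, 157.6]
ee_rot: [0.0, 0.732, 0.682, 0.001]
ft_force: [0.5, 0.6, -0.1]
width: 0.119
```

```bash
python3 -m crank '[{"linear":[0,0,0.001],"delta_rot":[0,0,0],"grip":1},{"linear":[0,0,0.002],"delta_rot":[0,0,0],"grip":1},{"linear":[0,0,0.0035],"delta_rot":[0,0,0],"grip":1},{"linear":[0,0,0.005],"delta_rot":[0,0,0],"grip":1},{"linear":[0,0,0.0065],"delta_rot":[0,0,0],"grip":1},{"linear":[0,0,0.008],"delta_rot":[0,0,0],"grip":1},{"linear":[0,0,0.0095],"delta_rot":[0,0,0],"grip":1},{"linear":[0,0,0.011],"delta_rot":[0,0,0],"grip":1},{"linear":[0,0,0.0125],"delta_rot":[0,0,0],"grip":1},{"linear":[0,0,0.0138],"delta_rot":[0,0,0],"grip":1},{"linear":[0,0,0.0146],"delta_rot":[0,0,0],"grip":1},{"linear":[0,0,0.0146],"delta_rot":[0,0,0],"grip":1}]'
python3 -m crank '[{"linear":[0,0,0.0],"delta_rot":[0,0,0],"grip":1},{"linear":[0,0,0],"delta_rot":[0,0,0],"grip":1},{"linear":[0,0,0],"delta_rot":[0,0,0],"grip":1},{"linear":[0,0,0],"delta_rot":[0,0,0],"grip":1}]'
python3 - <<'E'
from rig import manip
import cv2
s=manip.read_state();print(s['ft_torque'],s['ft_force'],abs(s['qvel']).max())
c=manip.capture("scene");f=c["frame"];cv2.imwrite("pics/scene7.png",f);f=f[150:340,250:440]
cv2.imwrite("pics/scene7c.png",cv2.resize(cv2.convertScaleAbs(f,alpha=2),None,fx=3,fy=3,interpolation=cv2.INTER_CUBIC))
c=manip.capture("top");cv2.imwrite("pics/top7.png",c["frame"])
E
```

```text
t: 11.98
tool_pos: [623.4, 35.9, 172.4]
ee_rot: [0.0, 0.732, 0.682, 0.001]
ft_force: [0.0, -0.1, -5.3]
width: 0.117
t: 12.32
tool_pos: [623.3, 35.9, 172.3]
ee_rot: [0.0, 0.732, 0.682, 0.001]
ft_force: [0.4, 0.8, -3.8]
width: 0.119
[ 0.03626234  0.00256232 -0.00451342] [ 0.42652143  0.79047837 -3.84959824] 0.001541294149624966
```

View pics/scene7c.png

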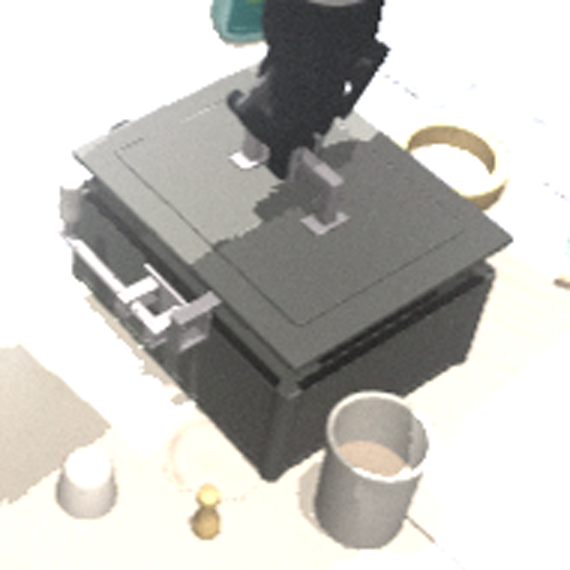

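View pics/top7.png

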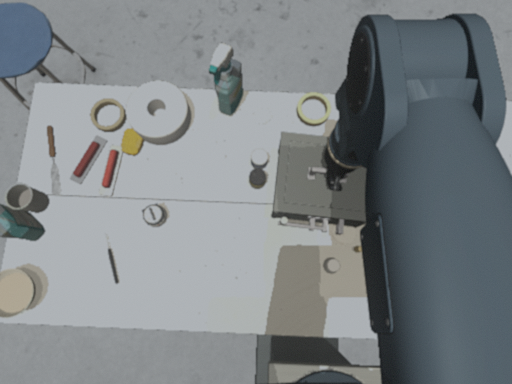

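```bash
python3 - <<'E'
from h import *
from rig import manip
S=Cam(manip.capture("scene"))
c=np.array([622.7,35.8]);a=np.radians(-4.06);ex=np.array([np.cos(a),np.sin(a)]);ey=np.array([-np.sin(a),np.cos(a)])
for n,i,j,px in(("front-right",-104,-124,(295,368)),("left-front",-104,124,(77,155)),("right-back",104,-124,(512,240))):
    for z in(133,138,143):
        p=S.proj([*(c+i*ex+j*ey),z]);print(n,z,((p-[250,150])*3+1).round(1),px)
s=manip.read_state();q=s['ee_rot'];print(R.from_quat([q[1],q[2],q[3],q[0]]).as_matrix().round(4),s['tool_pos'])
E
```

```text
front-right 133 [293.9 374.9] (295, 368)
front-right 138 [295.  370.1] (295, 368)
front-right 143 [296.1 365.2] (295, 368)
left-front 133 [ 68.5 153.9] (77, 155)
left-front 138 [ 68.7 149. ] (77, 155)
left-front 143 [ 69.  144.1] (77, 155)
right-back 133 [514.1 242.5] (512, 240)
right-back 138 [515.8 237.7] (512, 240)
right-back 143 [517.6 232.8] (512, 240)
[[ 7.080e-02  9.975e-01  1.800e-03]
 [ 9.975e-01 -7.080e-02  7.000e-04]
 [ 8.000e-04  1.700e-03 -1.000e+00]] [623.38855433  35.93420698 172.36740342]
```

```bash
python3 -c "
from rig import manip
print(manip.sign_off())"
```

```text
the job is handed in; nothing more can be done
None
```

I drew the bolt back, pulled the lid free of its seal, and handed the job in at about 12.5 s with the arm still holding the lid about 30 mm above the rim.

- **Bolt:** I gripped the knob and moved it 44 mm along the box's +y, until it hit the stop at about 25 N. That puts its starting position near 6 mm. A picture after I let go put the knob 41 to 42 mm from where it started, a couple of millimetres less than the arm's reading.
- **Lid release:** I gripped the bow handle with 100 N and raised it about 0.5 mm per row. The pull was 12.8 N at 3.7 mm up, the highest I saw. I only read the force between moves, so the peak itself was not recorded. The lid let go without any visible jump. I saw a brief upward reading of 9.8 N just after release, which was gone 0.3 s later.
- **Final hold:** The tool stands 30.1 mm above where it gripped the handle, with a steady load of 3.8 N, about the lid's weight. The tool is level to 0.002 rad.
- **Lid level:** Two of the three lid corners I checked matched a level lid within about 3 mm. The left-front corner was further off, by about 3 pixels; it was off by a similar amount (about 5 mm) when the lid was shut, so I took it as a reading error.
- **Bystanders:** Those visible in the last pictures (jars, beaker, plug, stamp and timer) look unmoved. I did not measure them again.

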